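Index the sample changer to the next slot

TASK

Bring the next vial to the reading head of the sample changer: press the spring plunger on the turntable down with the fingertips and, keeping it down, turn the table clockwise (seen from above) to the next slot of the index ring, then let the plunger spring fully up into that slot and take the hand away. Do not grasp or lift anything, leave the vials in their pockets and do not disturb the jar, the dish or the spare vial standing around.

Things in the scene. Friction and masses are not known exactly. Their poses are not given: they have to be found in the camera images.
- changer: fixed white drum, origin on the turntable axis at bench level, z up. Outer wall 74 mm high, 270 mm outside diameter. Inside it a steel index ring (inner radius 110 mm, top 73 mm high) has slots at 30, 90, 150, 210, 270, 330 degrees in this frame (counter-clockwise from x). Grey reading head (50 x 56 mm, 120 high) outside the wall at 330 degrees; its lens reaches in to 105 mm from the axis.
- turntable (a joint): turntable angle, rad, positive CLOCKWISE seen from above; 0 (within 0.01) at the start, pin in the slot at 210 degrees; next slot (150 degrees) at 1.047. Aluminium disc 216 mm across, top 46 mm high, hub 84 mm high; five vial pockets (35 mm across, rims 66 mm high) and the plunger, all 75 mm from the axis, 60 degrees apart. Friction 0.05 N m, stays where left; locked while the pin is up in a slot.
- plunger (a joint): travel in m: 0 fully up, 0.014 fully down; the spring pushes up with 2.3 N (up) to 5.5 N (down). Its 12 mm steel pin reaches outward: up in a slot it locks the table; pressed 0.012 or more it passes freely under the ring. Let go between slots, it catches under the ring and reads about 0.012. Let go within 0.05 rad of a slot, it springs up and centres itself.
- plunger_top (a point): centre of the floor of the plunger's round black dished head, where a fingertip presses: 100 mm above the bench when up, 75 mm from the turntable axis; moves with the plunger and turntable. Head 48 mm across; dish 40 mm across, rim 5 mm high, so a fingertip in it can push the head sideways along its arc.
- vial_a: loose capped glass vial, 25 mm diameter, 50 mm tall, origin at the centre of its underside; at the start in the pocket at the reading head (330 degrees in the changer's frame). It rides round in its pocket with the turntable; do not lift it.
- vial_b: loose capped glass vial, 25 mm diameter, 50 mm tall, origin at the centre of its underside; the next vial, at the start at 30 degrees in the changer's frame. It rides round in its pocket with the turntable; do not lift it.
- vial_c: loose capped glass vial, 25 mm diameter, 50 mm tall, origin at the centre of its underside; at the start at 90 degrees in the changer's frame. It rides round in its pocket with the turntable; do not lift it.
- jar: bystander: amber glass bottle, 58 mm diameter, 110 mm tall, origin under its centre, to the robot's left of the changer
- dish: bystander: flat lidded glass dish, 92 mm diameter, 18 mm high, origin under its centre, to the left of the changer
- spare_vial: bystander: capped glass vial like the others, 25 mm diameter, 50 mm tall, standing on the bench to the right of the changer
Mind the look-alikes: they are no part of the job. Leave any turquoise look-alike of the vial_a alone.

How it is judged (in metres and radians):
On the way, in this order (a step that is already met when the one before it is completed fails the run):
1. the plunger is pressed down while the table is still in its first slot (value of joint plunger above 0.009 m and value of joint turntable between -0.2 and 0.2 rad), for 0.05 s.
2. the table is turned clockwise, out of the first slot, with the plunger down (value of joint turntable between 0.3 and 0.85 rad and value of joint plunger above 0.009 m), for 0.02 s.
3. the plunger has sprung up in the next slot (value of joint turntable between 0.9872 and 1.1072 rad and value of joint plunger below 0.003 m), for 0.2 s.
At the end, for the whole second after the job is handed in: the turntable stands still one slot clockwise of where it began (within 0.06 rad), the plunger is up within 3 mm, the three vials sit upright in their pockets, the bystanders are within 15 mm of where they stood (all of step 3 and velocity of joint turntable between -0.05 and 0.05 rad/s and z of vial_a in the frame of changer between 0.04 and 0.052 m and z of vial_b in the frame of changer between 0.04 and 0.052 m and z of vial_c in the frame of changer between 0.04 and 0.052 m and angle between each of vial_a, vial_b, vial_c's own z axis and vertical below 0.3 rad and distance of each of jar, dish, spare_vial from where it was at the start of the episode below 0.015 m); the robot touches nothing.
It fails at once if a vial is lifted or tipped out of its pocket (z of any of vial_a, vial_b, vial_c in the frame of changer above 0.06 m or angle between any of vial_a, vial_b, vial_c's own z axis and vertical above 0.6 rad).
It fails at once if a bystander is pushed away or lifted (distance of any of jar, dish, spare_vial from where it was at the start of the episode above 0.02 m).
It fails at once if the table is forced round with the plunger not pressed (value of joint plunger below 0.004 m and value of joint turntable between 0.2 and 0.8472 rad).
It also fails if it takes over 38 s, if anything falls off the work surface, if the arm or the gripper's body presses on something with over 40 N, if the wrist force passes 120 N, or if a joint passes its speed limit or range.

ROBOT

A 7-joint arm with a two-finger parallel gripper is mounted at the origin on the work surface. World frame = base frame: x ahead of the robot, y to its left, z up, the work surface at z = 0. Lengths are in m, angles in degrees, forces in N, time in s.
With the tool pointing down it reaches from about 0.35 to 0.775 m from the base axis. Payload 3.1 kg.
Tool frame: the origin (TCP) lies midway between the tips of the shut fingers; the grasp point (between the pads) lies 19 mm behind it (manip.tcp_to_grasp is the z of the grasp point in the tool frame, in m); z points along the fingers, y is the line along which they close (so a half turn about z gives the same grasp; the last joint's range is limited). The gripper opens to 85 mm and grips with 20 to 120 N. Pads are 22 mm wide; open, the fingers measure 114 mm over their backs; the gripper's body (76 mm by 85 mm) begins 54 mm behind the grasp point. The pads swing forward as they close: fully open they stand 13 mm farther back than shut.
Start: joints at [70.376, 17.813, 0.802, 86.603, -0.252, 75.585, -1.558], TCP at [0.163, -0.525, 0.231] pointing down, gripper open.
Joint ranges: [-154.91, 154.91], [-16.99, 109.72], [-72.82, 74.43], [7.12, 147.25], [-82.49, 262.49], [11.32, 116.49], [-174.64, 174.64]. Speed limits (degrees/s): [159.86, 159.86, 180, 180, 180, 180, 180].

INTERFACE

Orientations are given as [roll, pitch, yaw] about the fixed x, y, z axes, in that order (R = Rz(yaw) Ry(pitch) Rx(roll)).
In Python, from station import manip gives the robot as it stands.
- The arm moves only by the tool play_rows, never from a script. Its argument "commands" is a list of rows, each a list of 7 numbers: the finger opening in cm, from 0 to 8.54, then the shift along the tool's x, y, z in cm, then the turn, a rotation vector about the tool's x, y, z in rad. A call has 1 to 8 rows; each row is the pose to reach, as a shift and turn from the pose commanded when the call began, along the tool's axes at that moment; what a row does not reach only later rows make up. A row lasts 1/8 s, in which the tool goes at most 62.5 mm and 10.7 degrees, less where a joint would pass 70% of its speed; a pose out of reach is approached as far as the arm can. A call with a gripper value outside its range is refused whole. The fingers move at their own pace and stop on an object; "force" is the grip in N (left out, the last holds). Time passes only in rows, so rows that repeat a pose let the fingers close. It gives the time, the measured TCP pose, the force, the opening and the grip force at its end, in the units of the state.
- manip.state(): the state, without advancing time (a new reading comes with each control period).
- manip.capture(name): name is "scene" or "top" or "wrist"; returns a dict with "img" (384x512x3 uint8, red, green, blue), "K" (3x3 intrinsics, pixels), "k1" (the pictures are not rectified: a ray, as slopes to the right and down, at radius r is drawn at 1 + k1 r^2 times it, then the intrinsics apply), "world_from_camera" (4x4, takes a point from camera to world coordinates). Camera axes: x right, y down, z forward; pixel columns grow to the right and rows downward; lengths in m; the calibration is good to about 2 mm. A picture is of the moment at which its call begins. There is no depth.
- manip.sign_off(): hands the job in; it is judged then, once.
Trained networks look in a picture, given as the dict that the camera call returned (one of the last four; its "shot" number tells which), for a name from the list of things; names that differ only in an ending like _2 or _b are one class to them, and where a whole thing is asked for, a point or a joint stands for the part that bears it (a point fixed in the world has none). Each returns a list of dicts, best first, with "conf" (0 to 1); they miss things now and then, are a little off and sometimes report something else, mostly with a low value. They report only what shows in the picture. A call takes as long as a camera call. They do not tell look-alikes from the thing itself.
- manip.regions_of(label, picture): "region" (384x512 bool, what is visible of it) and "extent" ([left, top, right, bottom] in pixels, round what is visible of it).
- manip.pinpoint(label, picture): "xy" ([column, row] in pixels: a listed point, or the origin of a listed thing).
The state is a dict: "time": time; "qpos": joint angles; "qd": joint speeds; "joint_efforts": joint torques, N m; "tcp_pos": TCP position; "ee_rot": TCP orientation; "force": force on the tool from outside, world axes, zero at the start; "torque": the same for the moment, N m; "finger_gap": finger opening in m; "grip_force": force on a finger pad.
Only numpy, scipy, OpenCV 4.12 (cv2) and the standard library are available. Lean on these libraries where they do the work, as an engineer would, in place of code of your own. Each camera call takes 0.05 s, during which the arm holds its last target. There are 200 camera calls.

## Working session

There is one attempt and no reset: what is moved stays moved. The work goes in short steps, Python scripts to look and compute and a tool call to move; the robot and the scene stay as the last step left them, time stands still between calls to the robot, and variables do not carry over. Pictures are saved under pics/ and viewed, at most 10 in all, crops included, and the job is handed in when it is done.

Besides the shell and the picture viewer there is one more tool, called after ">>>" as name([rows], argument=value, ...), one row to a line, values as JSON. play_rows: Moves the arm, as the interface text tells. Its arguments: {"type":"object","properties":{"commands":{"type":"array"},"force":{"type":"number"}},"required":["commands"]}

```bash
mkdir -p pics; cat > h.py <<'E'
import numpy as np, cv2
from station import manip
def ray(c,uv):
    K=np.array(c["K"]);T=np.array(c["world_from_camera"])
    d=np.array([(uv[0]-K[0,2])/K[0,0],(uv[1]-K[1,2])/K[1,1]])
    u=d.copy()
    for _ in range(20): u=d/(1+c["k1"]*(u@u))
    v=T[:3,:3]@np.r_[u,1]; return T[:3,3],v/np.linalg.norm(v)
def atz(c,uv,z):
    o,v=ray(c,uv); return o+v*(z-o[2])/v[2]
def tri(rs):
    A=0;b=0
    for o,v in rs:
        P=np.eye(3)-np.outer(v,v);A=A+P;b=b+P@o
    return np.linalg.solve(A,b)
def save(c,n): cv2.imwrite(f"pics/{n}.png",c["img"][:,:,::-1])
E
python3 - <<'E'
from h import *
np.set_printoptions(precision=3,suppress=True)
zs=dict(plunger_top=.1,changer=0,vial_a=.046,jar=0,dish=0,spare_vial=0)
R={}
ims=[]
for n in("scene","top"):
    c=manip.capture(n);ims.append(c["img"])
    for l,z in zs.items():
        for r in manip.pinpoint(l,c)[:5]:
            if r["conf"]>.2: print(n,l,round(r["conf"],2),np.array(r["xy"]),atz(c,r["xy"],z)); R.setdefault(l,{}).setdefault(n,ray(c,r["xy"]))
for l in R:
    if len(R[l])==2: print(l,tri(list(R[l].values())))
cv2.imwrite("pics/a.png",cv2.resize(np.hstack(ims),(800,300))[:,:,::-1]);cv2.imwrite("pics/top.png",ims[1][:,:,::-1])
s=manip.state();print(s["tcp_pos"],s["ee_rot"],s["finger_gap"],manip.tcp_to_grasp,s["force"])
E
```

```text
scene changer 0.97 [306.  248.7] [0.621 0.116 0.   ]
scene vial_a 0.82 [379.8 342.6] [0.712 0.369 0.046]
scene vial_a 0.64 [338.7 239.9] [0.575 0.171 0.046]
scene vial_a 0.52 [180.3 221.8] [ 0.787 -0.136  0.046]
scene vial_a 0.5 [287.  255.5] [0.687 0.109 0.046]
scene vial_a 0.47 [217.3 193.7] [ 0.67  -0.131  0.046]
scene jar 0.65 [381.4 301.3] [0.613 0.32  0.   ]
scene dish 0.86 [426.7 257.1] [0.448 0.337 0.   ]
scene spare_vial 0.71 [193.3 125.8] [ 0.519 -0.392  0.   ]
scene spare_vial 0.43 [429.  256.6] [0.443 0.341 0.   ]
top plunger_top 0.75 [228.2 197.3] [0.579 0.044 0.1  ]
top plunger_top 0.55 [173.4 200.8] [0.57  0.171 0.1  ]
top changer 0.72 [207.4 190.5] [0.611 0.103 0.   ]
top vial_a 0.58 [309.4 178.2] [ 0.637 -0.153  0.046]
top vial_a 0.58 [105.  161.9] [0.674 0.358 0.046]
top vial_a 0.51 [113.3 254.9] [0.443 0.323 0.046]
top vial_a 0.45 [308.5 133. ] [ 0.753 -0.152  0.046]
top vial_a 0.44 [204.6 157.9] [0.686 0.107 0.046]
top jar 0.72 [125.9 190.8] [0.608 0.313 0.   ]
top dish 0.93 [110.5 257.6] [0.437 0.344 0.   ]
top spare_vial 0.52 [399.4 230.1] [ 0.514 -0.389  0.   ]
changer [ 0.613  0.107 -0.018]
vial_a [0.667 0.11  0.051]
jar [ 0.609  0.318 -0.009]
dish [ 0.44   0.341 -0.007]
spare_vial [ 0.515 -0.392 -0.004]
[ 0.163 -0.525  0.231] [179.991   0.002  17.237] 0.08533264681300792 -0.0187 [ 0.459 -0.21   0.563]
```

View pics/a.png

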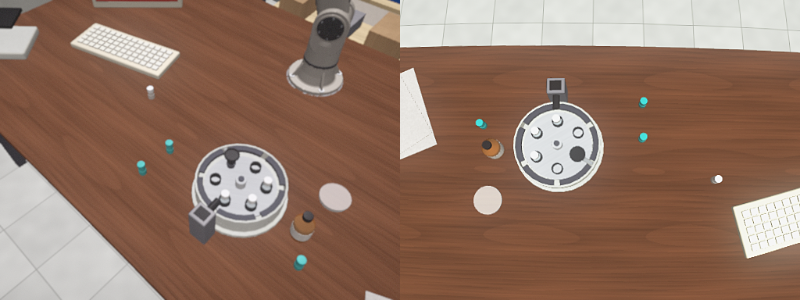

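View pics/top.png

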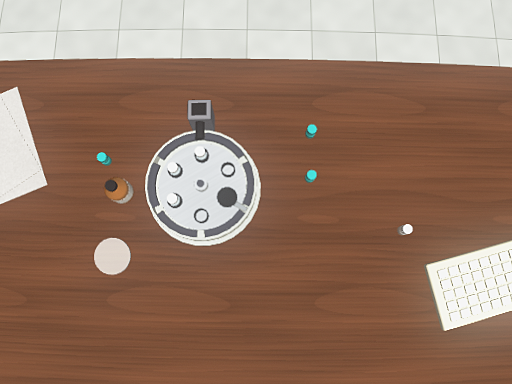

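The top view shows the drum at about (202,186), the reading head at (200,110), the black plunger at (228,197) and the white vials at (200,153), (174,170) and (173,200). So the changer's yaw is about +30°, and the plunger travels from world angle 240° to 180°. The turquoise vials stand apart from the drum. Plunger ≈ (0.579, 0.044), axis ≈ (0.615, 0.107). I'm approaching now with the fingers shut.

>>> play_rows([
  [0,5,-3.7,-2,0,0,0],
  [0,10,-7.4,-2,0,0,0],
  [0,15,-11.1,-2,0,0,0],
  [0,20,-14.8,-2,0,0,0],
  [0,25,-18.5,-2,0,0,0],
  [0,30,-22.2,-2,0,0,0],
  [0,35,-25.9,-2,0,0,0],
  [0,40,-29.6,-2,0,0,0],
], force=30)

```text
time: 1.7
tcp_pos: [0.458, -0.1231, 0.2517]
ee_rot: [179.9, -0.0, 17.2]
force: [0.6, -0.3, 0.3]
finger_gap: 0.0002
grip_force: 0.0
```

```bash
python3 - <<'E'
from h import *
c=manip.capture("wrist");save(c,"w1")
s=manip.state();print(s["tcp_pos"],s["ee_rot"],s["finger_gap"],s["time"],np.array(c["world_from_camera"]).round(3))
for l,z in dict(plunger_top=.1,changer=0).items():
  for r in manip.pinpoint(l,c)[:4]: print(l,r["conf"],r["xy"],atz(c,r["xy"],z))
E
```

```text
[ 0.46304686 -0.11195105  0.25195035] [-179.67822489   -0.51390534   18.05339035] -0.00017556146252029918 1.75 [[ 0.295 -0.916 -0.272  0.527]
 [-0.955 -0.283 -0.085 -0.102]
 [ 0.001  0.285 -0.959  0.396]
 [ 0.     0.     0.     1.   ]]
plunger_top 0.26 [46.2, 0.1] [0.57183534 0.13504767 0.1       ]
```

>>> play_rows([
  [0,4,-4.1,0,0,0,0],
  [0,8,-8.2,0,0,0,0],
  [0,11,-12.4,0,0,0,0],
  [0,11,-12.4,0,0,0,0],
  [0,11,-12.4,0,0,0,0],
])

```text
time: 2.48
tcp_pos: [0.525, 0.0242, 0.251]
ee_rot: [179.9, 0.1, 17.1]
force: [-0.2, -0.2, -0.2]
finger_gap: -0.0001
grip_force: 0.0
```

```bash
python3 - <<'E'
from h import *
c=manip.capture("wrist");save(c,"w2")
s=manip.state();print(s["tcp_pos"],s["ee_rot"],s["time"],s["force"])
for l,z in dict(plunger_top=.1,changer=0,vial_a=.046).items():
  for r in manip.pinpoint(l,c)[:4]: print(l,r["conf"],r["xy"],atz(c,r["xy"],z))
for r in manip.regions_of("plunger_top",c)[:2]: print(r["conf"],r["extent"])
t=manip.capture("top")
for r in manip.regions_of("plunger_top",t)[:2]: print(r["conf"],r["extent"])
p=manip.pinpoint("plunger_top",c);
E
```

```text
[0.52504273 0.02362187 0.25106528] [1.79896561e+02 6.70376071e-02 1.70238617e+01] 2.525 [-0.63338685 -0.5972373  -0.43207137]
plunger_top 0.93 [251.1, 125.3] [0.57857546 0.0471539  0.1       ]
changer 0.9 [215.6, 80.3] [0.61779391 0.1127789  0.        ]
vial_a 0.88 [401.0, 119.6] [ 0.64083113 -0.13582904  0.046     ]
vial_a 0.85 [226.0, 9.8] [0.69387834 0.11358328 0.046     ]
vial_a 0.76 [164.2, 28.3] [0.65415845 0.17882219 0.046     ]
vial_a 0.76 [153.2, 94.1] [0.57691843 0.17621212 0.046     ]
0.95 [231.1, 103.6, 281.9, 157.4]
0.21 [8.6, 124.2, 75.0, 187.2]
```

View pics/w2.png

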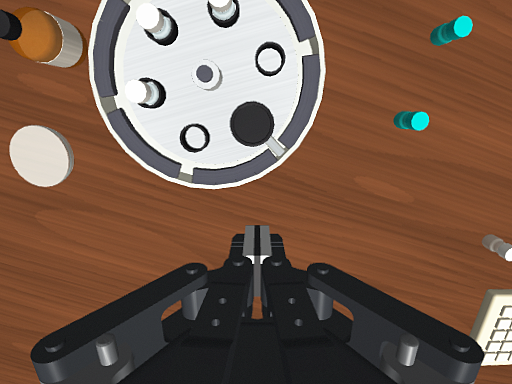

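The wrist view shows the plunger head at (251,124), the hub at (206,74) and the vials at (222,10), (155,20) and (145,93). The wrist and top views agree at z=0.1 to about 3 mm, and the vial circle puts the axis at (0.617, 0.113). Plunger = (0.579, 0.048), world angle 240°.

>>> play_rows([
  [0,3,-0.4,2,0,0,0],
  [0,5.9,-0.7,6,0,0,0],
  [0,5.9,-0.7,10,0,0,0],
  [0,5.9,-0.7,13,0,0,0],
  [0,5.9,-0.7,13.6,0,0,0],
  [0,5.9,-0.7,13.6,0,0,0],
  [0,5.9,-0.7,13.6,0,0,0],
])

```text
time: 3.75
tcp_pos: [0.5809, 0.0509, 0.1172]
ee_rot: [180.0, -0.2, 17.2]
force: [0.4, 0.7, 0.3]
finger_gap: -0.0001
grip_force: 0.0
```

```bash
python3 - <<'E'
from h import *
c=manip.capture("wrist");save(c,"w3")
s=manip.state();print(s["tcp_pos"],s["ee_rot"],s["time"],s["force"])
E
```

```text
[0.58079367 0.0508755  0.11711486] [179.95910957  -0.19499847  17.23077317] 3.8 [-0.80952493  0.23024455 -0.68199563]
```

View pics/w3.png

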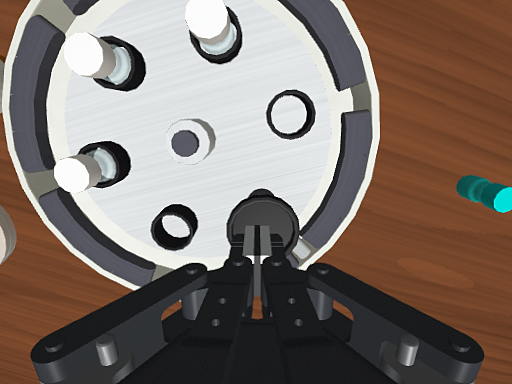

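The wrist view shows the shut fingertips at (257,228), over the black head centred at about (263,225), with the pin in its slot at (300,250). The tip needs a small correction of about 3 mm, then the press.

>>> play_rows([
  [0,-0.2,0.2,0.6,0,0,0],
  [0,-0.2,0.2,1.2,0,0,0],
  [0,-0.2,0.2,1.8,0,0,0],
  [0,-0.2,0.2,2.4,0,0,0],
  [0,-0.2,0.2,2.8,0,0,0],
  [0,-0.2,0.2,3.1,0,0,0],
  [0,-0.2,0.2,3.1,0,0,0],
  [0,-0.2,0.2,3.1,0,0,0],
])

```text
time: 4.8
tcp_pos: [0.5795, 0.0473, 0.0861]
ee_rot: [179.9, -0.1, 17.2]
force: [-1.8, -2.4, 9.7]
finger_gap: -0.0002
grip_force: 4.9
```

The plunger has bottomed out (z 0.086, 9.7 N). Next I'll turn the table along the arc.

>>> play_rows([
  [0,-0.6,-0.8,0.1,0,0,0],
  [0,-1.1,-1.6,0.1,0,0,0],
  [0,-1.5,-2.5,0.1,0,0,0],
  [0,-1.8,-3.4,0.1,0,0,0],
  [0,-2.0,-4.4,0.1,0,0,0],
  [0,-2.0,-5.4,0.1,0,0,0],
  [0,-2.0,-5.4,0.1,0,0,0],
  [0,-2.0,-5.4,0.1,0,0,0],
])

```text
time: 5.8
tcp_pos: [0.5457, 0.096, 0.086]
ee_rot: [-180.0, -0.4, 17.3]
force: [-0.9, 0.0, 11.2]
finger_gap: 0.0001
grip_force: 5.6
```

```bash
python3 - <<'E'
from h import *
c=manip.capture("wrist");save(c,"w4")
s=manip.state();print(s["tcp_pos"],s["ee_rot"],s["time"],s["force"])
for l,z in dict(vial_a=.046,changer=0,plunger_top=.086).items():
  for r in manip.pinpoint(l,c)[:5]: print(l,r["conf"],r["xy"],atz(c,r["xy"],z))
c=manip.capture("top")
for l,z in dict(vial_a=.046,plunger_top=.086).items():
  for r in manip.pinpoint(l,c)[:5]: print(l,r["conf"],r["xy"],atz(c,r["xy"],z))
E
```

```text
[0.54575342 0.09600097 0.08605581] [-179.95759896   -0.41190056   17.300961  ] 5.85 [-0.06586553  0.89452302 10.81591836]
vial_a 0.75 [364.6, 48.5] [0.67341365 0.06360161 0.046     ]
changer 0.69 [262.4, 111.3] [0.61704889 0.11354357 0.        ]
plunger_top 0.58 [269.3, 241.5] [0.54513823 0.08809028 0.086     ]
vial_a 0.69 [221.9, 165.4] [0.66698328 0.06392385 0.046     ]
vial_a 0.68 [104.8, 160.4] [0.67745834 0.35842088 0.046     ]
vial_a 0.6 [190.4, 159.7] [0.68076116 0.14259421 0.046     ]
vial_a 0.53 [309.1, 136.8] [ 0.74301007 -0.15327325  0.046     ]
vial_a 0.49 [307.0, 177.1] [ 0.63968009 -0.14672987  0.046     ]
```

View pics/w4.png

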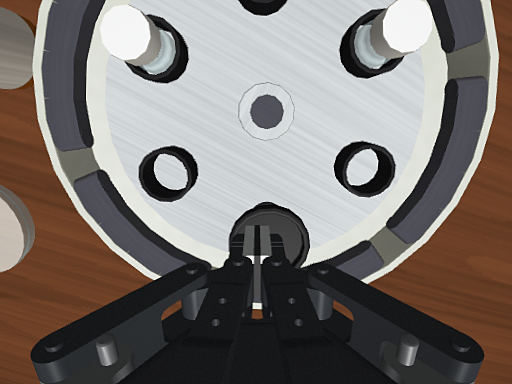

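The wrist view shows the fingertips (257,235) against the left rim of the dish, with the head centred at (269,241). The vials at (390,30) and (140,35) are seated. The table has turned about 41°, and the tip leads the head by about 5.5°. About 19° remain.

>>> play_rows([
  [0,0.1,-0.6,0,0,0,0],
  [0,0.2,-1.2,0,0,0,0],
  [0,0.3,-1.7,0,0,0,0],
  [0,0.5,-2.1,0,0,0,0],
  [0,0.5,-2.2,0,0,0,0],
  [0,0.5,-2.2,0,0,0,0],
  [0,0.5,-2.2,0,0,0,0],
])

```text
time: 7.02
tcp_pos: [0.5442, 0.1174, 0.0861]
ee_rot: [180.0, -0.4, 17.2]
force: [-0.5, -0.3, 11.9]
finger_gap: -0.0002
grip_force: 6.3
```

```bash
python3 - <<'E'
from h import *
A=np.array([.6167,.1129])
c=manip.capture("wrist");save(c,"w5")
s=manip.state();print(s["tcp_pos"],s["ee_rot"],s["time"],s["force"])
for l,z in dict(vial_a=.046,changer=0,plunger_top=.086).items():
  for r in manip.pinpoint(l,c)[:5]:
    p=atz(c,r["xy"],z)[:2]; d=p-A; print(l,r["conf"],r["xy"],p,np.degrees(np.arctan2(d[1],d[0])),np.hypot(*d))
E
```

```text
[0.54427977 0.11743118 0.08606434] [179.98313829  -0.40800326  17.23057023] 7.075 [-0.4384473  -0.47765483 10.67438434]
vial_a 0.8 [213.2, 31.3] [0.65237261 0.17977376] 61.92310702440509 0.07579336540354113
vial_a 0.75 [404.4, 88.9] [0.65747319 0.04959375] -57.21593253806734 0.07530029402172267
changer 0.84 [289.2, 120.1] [0.6154736  0.11098935] -122.69541265679119 0.0022703804749542745
plunger_top 0.87 [267.0, 248.6] [0.53865616 0.1093627 ] -177.40487136034216 0.07812396215433252
```

View pics/w5.png

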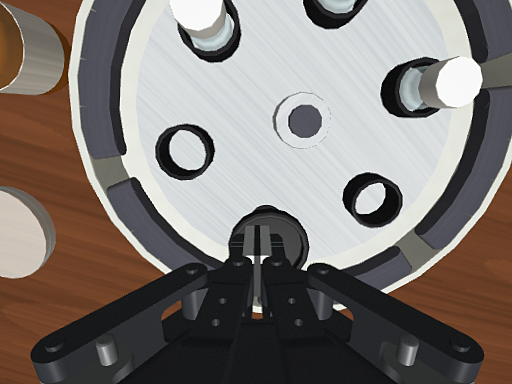

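The wrist view shows the head at (267,249), with vials at (205,20) and (430,88). About 2° remain. I'll make a final nudge of 2.5 mm and then lift straight up.

>>> play_rows([
  [0,0.05,-0.15,0,0,0,0],
  [0,0.1,-0.25,0,0,0,0],
  [0,0.1,-0.25,0,0,0,0],
  [0,0.1,-0.25,-0.5,0,0,0],
  [0,0.1,-0.25,-1.0,0,0,0],
  [0,0.1,-0.25,-1.3,0,0,0],
  [0,0.1,-0.25,-1.3,0,0,0],
])

```text
time: 8.1
tcp_pos: [0.5417, 0.1192, 0.0963]
ee_rot: [-180.0, -0.0, 17.2]
force: [2.6, 0.5, 2.2]
finger_gap: -0.0001
grip_force: 1.3
```

At z 0.0963 the plunger is still pressing on the tip, so it has risen past the ring into the slot. I'm withdrawing the hand upward.

>>> play_rows([
  [0,0,0,-0.5,0,0,0],
  [0,0,0,-1.2,0,0,0],
  [0,0,0,-4,0,0,0],
  [0,-2,0,-8,0,0,0],
  [0,-6,0,-12,0,0,0],
  [0,-6,0,-12,0,0,0],
  [0,-6,0,-12,0,0,0],
])

```text
time: 8.98
tcp_pos: [0.4838, 0.1008, 0.2156]
ee_rot: [180.0, 0.1, 17.2]
force: [-0.4, 0.5, -0.8]
finger_gap: -0.0001
grip_force: 0.0
```

```bash
python3 - <<'E'
from h import *
A=np.array([.6167,.1129])
c=manip.capture("wrist");save(c,"w6")
s=manip.state();print(s["tcp_pos"],s["time"],s["force"])
for l,z in dict(vial_a=.046,plunger_top=.1).items():
  for r in manip.pinpoint(l,c)[:5]:
    p=atz(c,r["xy"],z)[:2]; d=p-A; print(l,r["conf"],r["xy"],p,np.degrees(np.arctan2(d[1],d[0])),np.hypot(*d))
E
```

```text
[0.48372126 0.10086558 0.21499573] 9.025 [-0.00188911 -0.40191082  0.18501006]
vial_a 0.78 [475.5, 110.3] [ 0.63317788 -0.12197345] -85.98690903974834 0.2354507504178173
vial_a 0.68 [351.7, 40.4] [0.65456896 0.04686838] -60.16584671608757 0.07611985881377017
plunger_top 0.64 [262.8, 128.4] [0.53959985 0.11228931] -179.54618789866973 0.0771025685730351
```

View pics/w6.png

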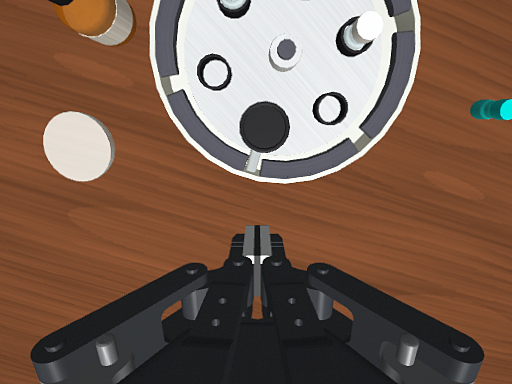

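The wrist view shows the plunger head at (264,127) with its pin up in the slot at (253,162). The table is at 60° and the visible vials are seated. The hand is clear, so I'm handing in.

```bash
python3 -c "
from station import manip
print(manip.sign_off())"
```

```text
the job is handed in; nothing more can be done
None
```

I turned the table one slot clockwise (about 60° in the last wrist view), the plunger sprang up into the next slot, the hand is clear, and the job is handed in; the hand-in gave no verdict.

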